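# Cover the loaded sample cell and hold it pressed into the locating corner

## Robot

A 6-joint arm with a two-finger parallel gripper is mounted at the origin on the work surface. World frame = base frame: x ahead of the robot, y to its left, z up, the work surface at z = 0. Lengths are in m, angles in rad, forces in N, time in s.
With the tool pointing down it reaches from about 0.3 to 0.85 m from the base axis. Payload 4.2 kg.
Tool frame: the origin (TCP) lies on the centre line of the jaws, within the pads' length; the fingertips stand 17 mm ahead of it and the grasp point (between the pads) lies 2 mm behind it (bot.tip_extent is the distance from the TCP to the fingertips, in m); x points along the fingers, y is the direction in which the jaws open and shut, and the axes are right-handed (so a half turn about x gives the same grasp; the last joint's range is limited). The gripper opens to 91 mm and grips with 3 to 60 N. Pads are 32 mm wide; open, the fingers measure 118 mm over their backs; the gripper's body (76 mm by 178 mm) begins 60 mm behind the grasp point.
Start: joints at [-1.351, 0.32, 1.565, -0, 1.257, -0.02], TCP at [0.137, -0.559, 0.231] pointing down, gripper open.
Joint ranges: [-3.11, 3.11], [-0.84, 2.01], [0.21, 2.61], [-1.34, 4.49], [0.05, 2.63], [-2.56, 2.56]. Speed limits (rad/s): [2.57, 2.57, 3.14, 3.14, 3.14, 3.14].

## Interface

Orientations are given as [roll, pitch, yaw] about the fixed x, y, z axes, in that order (R = Rz(yaw) Ry(pitch) Rx(roll)).
In Python, from plant import bot gives the robot as it stands. The module is installed in compiled form; this text tells all that it offers.
- The arm moves only by the tool step_arm, never from a script. Its argument "rows" is a list of rows, each a list of 6 numbers: the shift along the tool's x, y, z in cm, then the turn, a rotation vector about the tool's x, y, z in degrees. In form: [[tx, ty, tz, rx, ry, rz], ...]. A call has 1 to 8 rows; each row shifts and turns the commanded pose from where the row before left it, along the tool's axes as they then stand; what a row does not reach is not made up. A row lasts 1/10 s, in which the tool goes at most 50 mm and 8.59 degrees, less where a joint would pass 70% of its speed; a pose out of reach is approached as far as the arm can. A call with a gripper value outside its range is refused whole. "jaw" is the closure, from 0 (fully open) to 1 (shut), set as the call begins (left out, the last holds). The fingers move at their own pace and stop on an object; "squeeze" is the grip in N (left out, the last holds). Time passes only in rows, so rows that do not move let the fingers close. It gives the time, the measured TCP pose, the force and the opening at its end, in the units of the state.
- bot.read_state(): the state, without advancing time (a new reading comes with each control period).
- bot.camera(name): name is "scene" or "top" or "wrist"; returns the picture (420x560x3 uint8, blue, green, red); there is no depth.
- bot.camera_model(name): a dict with "fx", "fy", "cx", "cy" (pixels), "R" (3x3) and "t" (3): a world point X has camera coordinates R X + t. Camera axes: x right, y down, z forward; pixel columns grow to the right and rows downward; lengths in m; the calibration is good to about 2 mm. The wrist camera is an equidistant fisheye: a pixel r from the principal point sees the ray r / f radians off the axis. A picture is of the moment at which its call begins: read the wrist's pose just before it. camera_model takes no time and is no camera call; for the wrist camera it gives the pose at the moment of the call.
- bot.sign_off(): hands the job in, once; it reports no verdict.
The state is a dict: "t": time; "joints": joint angles; "joint_velocities": joint speeds; "joint_torque": joint torques, N m; "tool_pos": TCP position; "ee_rot": TCP orientation; "contact_force": force on the tool from outside, world axes, zero at the start; "torque": the same for the moment, N m; "finger_gap": finger opening in m.
Only numpy, scipy, OpenCV 4.12 (cv2) and the standard library are available. Lean on these libraries where they do the work, as an engineer would, in place of code of your own. Each camera call takes 0.05 s, during which the arm holds its last target.

## Task

Close the loaded sample cell with its cover first, where the cell stands, then slide the closed cell along the steel plate until it sits flat against the blue fence with its end up against the orange stop block. Finish while still holding it there by the cover: one steady slanting push, about 10 N down and about 15 N into the fence, without letting go. Leave the copper ring, the blank flange and the torch where they are.

Things in the scene. Friction and masses are not known exactly. Their poses are not given: they have to be found in the camera images.
- plate: Fixed steel locating plate on the bench, 240 (x) x 300 (y) x 16 mm thick. Origin: centre of its underside, on the bench (height 0). Its position and yaw vary; it may be on the robot's left or right. Fence and stop stand on it and turn with it, their axes parallel to the plate's.
- fence: Fixed blue fence bar, 20 (x) x 280 (y) x 30 mm tall, standing on the plate. Origin: centre of its underside, on the plate's upper face. The working face is the one towards its own -x, 10 mm from the origin; its normal -x points to the open side of the plate.
- stop: Fixed orange stop block, 50 (x) x 30 (y) x 30 mm tall, standing on the plate against the fence. Origin: centre of its underside. Its working face is the one towards its own -y, 15 mm from the origin; its place along the fence varies.
- cell: Loose sample cell, slippery coated box, open on top, 80 (x) x 110 (y) x 35 mm tall, walls 8 mm, floor 6 mm: opening 64 x 94 mm, 29 mm deep; copper disc fixed in it. 0.36 kg; friction on plate, fence, stop about 0.2. Origin: centre of its underside. Starts on the plate, 40 mm or more short of fence and stop, up to 0.25 rad askew. In the end a 110 mm side is on the fence, an 80 mm side at the stop.
- cover: Loose cover, 0.28 kg, on the blue mat: steel plate 80 (x) x 110 (y) x 6 mm; under it a grey plug 58 x 88 mm, 7 mm deep (lowest 3 mm: 52 x 82), 3 mm play per side in the cell; on top a black bar handle 14 (x) x 60 (y) x 35 mm tall. Origin: centre of the plug's underside; plate 7 to 13 mm above it, handle 13 to 48. Seated, its origin is 28 mm above the cell's. A half turn fits too.
- cover_handle (a point): Centre of the top face of the cover's bar handle, 48 mm above the cover's origin. The handle runs along the cover's y; grip it across, along the cover's x (14 mm wide).
- mat: Fixed blue mat, 260 (x) x 220 (y) x 3 mm, on which the cover, the copper ring and the blank flange lie; origin: centre of its underside.
- gasket: Bystander: copper ring, 48 mm across, 8 mm tall, loose on the mat; origin: centre of its underside. Must not be moved.
- blank: Bystander: round steel blank flange, 60 mm across, 14 mm tall, loose on the mat; origin: centre of its underside. Must not be moved.
- torch: Bystander: inspection torch lying on the bench, 145 mm long (along its y), 34 mm tall, beyond the plate and mat; origin on the bench under its middle. Must not be moved.
Not all that is in view belongs to the job. Leave any turquoise look-alike of the cover alone.

How it is judged:
On the way:
1. the cover is seated on the cell while the cell still stands at least 20 mm away from the fence (horizontal distance between cover and cell below 0.006 m and z of cover in the frame of cell below 0.03 m and angle between the z axis of cover and the z axis of cell, either way round below 0.04 rad and x of cell in the frame of fence below -0.07 m), for 0.2 s.
At the end, for the whole second after the job is handed in: Cover seated on the cell (6 mm, 0.04 rad); cell flat on the plate, square to the fence (0.035 rad), within 3 mm of it and 4 mm of the stop; cell pushes on the fence with over 3 N and on the plate with over 10 N (own weight 6 N); fingers press the cover with over 3 N; cell at rest (horizontal distance between cover and cell below 0.006 m and z of cover in the frame of cell between 0.025 and 0.03 m and angle between the z axis of cover and the z axis of cell, either way round below 0.04 rad and angle between the z axis of cell and the z axis of plate, either way round below 0.03 rad and angle between the x axis of cell and the x axis of fence, either way round below 0.035 rad and x of cell in the frame of fence above -0.053 m and y of cell in the frame of stop between -0.074 and -0.066 m and z of cell in the frame of plate below 0.019 m and contact force between cell and fence above 3 N and contact force between cell and plate above 10 N and contact force between the fingers and cover above 3 N and linear speed of cell below 0.01 m/s); the arm keeps its last pose, push and grip.
It fails at once if the copper ring, the blank flange or the torch is moved by more than 20 mm (distance of any of gasket, blank, torch from where it was at the start of the episode above 0.02 m).
It fails at once if the cell is tipped up by more than 0.35 rad (angle between cell's own z axis and vertical above 0.35 rad).
It also fails if it takes over 69 s, if anything falls off the work surface, if the arm or the gripper's body presses on something with over 40 N, if the wrist force passes 120 N, or if a joint passes its speed limit or range.

## Working session

There is one attempt and no reset: what is moved stays moved. The work goes in short steps, Python scripts to look and compute and a tool call to move; the robot and the scene stay as the last step left them, time stands still between calls to the robot, and variables do not carry over. Pictures are saved under pics/ and viewed, and the job is handed in when it is done.

Besides the shell and the picture viewer there is one more tool, called as a command line: name --pt "numbers of a row" for each row, then --argument value for the rest. step_arm: Moves the arm, as the interface text tells. Its arguments: {"type":"object","properties":{"rows":{"type":"array","items":{"type":"array","items":{"type":"number"}}},"jaw":{"type":"number"},"squeeze":{"type":"number"}},"required":["rows"]}

```bash
mkdir -p pics; python3 - <<'E'
from plant import bot
import cv2,numpy as np
np.set_printoptions(precision=4,suppress=True)
print(bot.read_state())
for n in ("scene","top"):
    cv2.imwrite(f"pics/{n}0.png",bot.camera(n)); print(n,bot.camera_model(n))
print(bot.tip_extent)
E
```

```text
{'t': 0.0, 'joints': array([-1.351 ,  0.3203,  1.5657, -0.    ,  1.2574, -0.02  ]), 'joint_velocities': array([-0.0004,  0.0014,  0.0018,  0.0001, -0.0011, -0.0011]), 'joint_torque': array([ -0.0003, -41.2463, -23.1976,   0.0728,   0.0457,  -0.0002]), 'tool_pos': array([ 0.1365, -0.5581,  0.2301]), 'ee_rot': array([-1.5787,  1.5691,  1.8027]), 'contact_force': array([-0.2603,  0.1222, -0.9369]), 'torque': array([-0.0011,  0.0354, -0.0495]), 'finger_gap': 0.09130880208515026}
scene {'fx': 427.30434911531637, 'fy': 427.30434911531637, 'cx': 281.8471516373518, 'cy': 207.3876396918143, 'R': array([[-0.0086,  0.9999,  0.0146],
       [ 0.7315,  0.0163, -0.6816],
       [-0.6818,  0.0049, -0.7315]]), 't': array([-0.0449, -0.3693,  1.3551])}
top {'fx': 479.20046999373096, 'fy': 479.20046999373096, 'cx': 282.4528070485378, 'cy': 207.66818012579319, 'R': array([[ 0.0171, -0.9993,  0.0326],
       [-0.9879, -0.0219, -0.1536],
       [ 0.1543, -0.0295, -0.9876]]), 't': array([0.0275, 0.5462, 1.153 ])}
0.017
```

View pics/scene0.png

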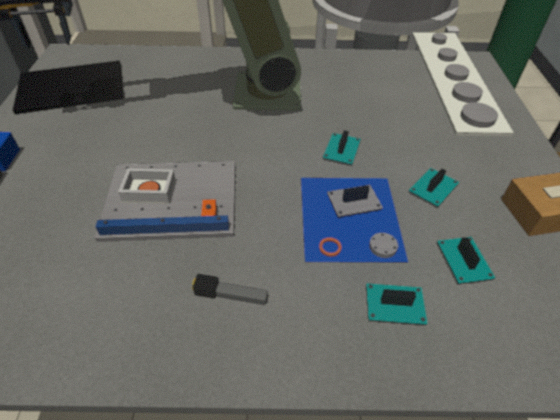

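View pics/top0.png

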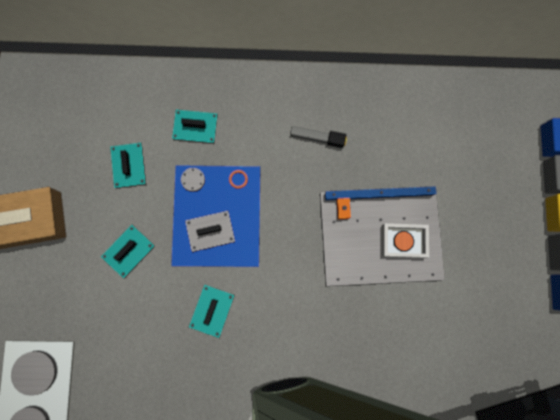

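Candidates for the cover: a grey plate with a black bar on the blue mat, at top (210,231) and scene (355,200). The four turquoise ones are at top (195,126), (128,165), (127,250) and (212,311). The grey one on the mat fits the description, because it is steel-grey and the look-alikes are turquoise and off the mat. I'll check it in an enlarged crop.

```bash
python3 - <<'E'
import cv2,numpy as np
im=cv2.imread("pics/top0.png")
a=cv2.resize(im[160:275,165:270],None,fx=4,fy=4,interpolation=cv2.INTER_CUBIC)
b=cv2.resize(im[180:295,315:450],None,fx=4,fy=4,interpolation=cv2.INTER_CUBIC)[:, :]
c=np.hstack([a,b]); c=cv2.resize(c,(800,int(c.shape[0]*800/c.shape[1])))
cv2.imwrite("pics/crop0.png",c)
for p in [(195,215),(220,240),(208,231),(245,200),(370,270),(330,230),(415,229),(388,240),(404,240),(370,195),(344,208)]:
    print(p,im[p[1],p[0]],cv2.cvtColor(im,cv2.COLOR_BGR2HSV)[p[1],p[0]])
E
```

```text
(195, 215) [165  84  35] [109 201 165]
(220, 240) [146 149 152] [ 15  10 152]
(208, 231) [33 32 33] [150   8  33]
(245, 200) [167  87  38] [109 197 167]
(370, 270) [149 152 155] [ 15  10 155]
(330, 230) [149 152 155] [ 15  10 155]
(415, 229) [114 121 121] [ 30  15 121]
(388, 240) [214 214 210] [ 90   5 214]
(404, 240) [ 74 117 205] [ 10 163 205]
(370, 195) [134  81  40] [107 179 134]
(344, 208) [73 73 77] [ 0 13 77]
```

View pics/crop0.png

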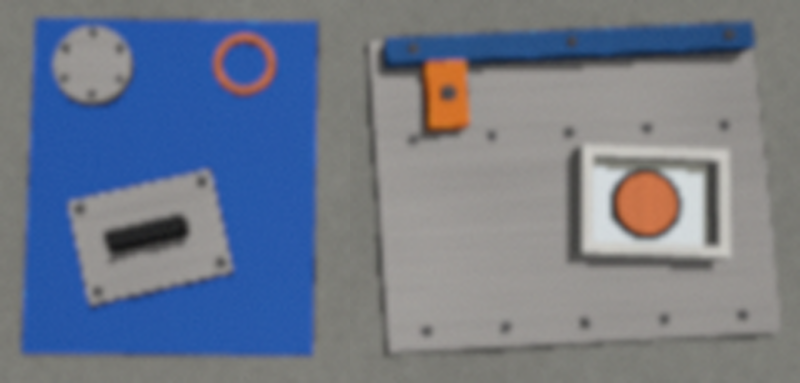

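The crop confirms it: the grey plate with the black bar on the mat is the cover. The white open cell with the copper disc stands on the plate, with the fence on the far (+x) side and the orange stop to the left (+y). Next I measure.

```bash
cat > h.py <<'E'
import cv2,numpy as np
from plant import bot
np.set_printoptions(precision=4,suppress=True)
def ray(cm,uv,z):
    uv=np.atleast_2d(uv).astype(float)
    R,t=np.array(cm["R"]),np.array(cm["t"]); c=-R.T@t
    d=np.c_[(uv[:,0]-cm["cx"])/cm["fx"],(uv[:,1]-cm["cy"])/cm["fy"],np.ones(len(uv))]@R
    s=(z-c[2])/d[:,2]
    return c+d*s[:,None]
def rect(cm,mask,z,off=(0,0),hull=True):
    cs,_=cv2.findContours(mask.astype(np.uint8),cv2.RETR_EXTERNAL,cv2.CHAIN_APPROX_NONE)
    c=max(cs,key=cv2.contourArea).reshape(-1,2)+np.array(off)
    p=ray(cm,c,z)[:,:2]
    (cx,cy),(w,h),a=cv2.minAreaRect((p*1000).astype(np.float32))
    if w>h: w,h,a=h,w,a-90   # long side = local y ; a = dir of short side
    a=(a+90)%180-90
    return np.array([cx,cy])/1000,(round(w,1),round(h,1)),np.radians(a)
E
python3 - <<'E'
from h import *
for n,boxes in (("top",dict(cover=(165,270,200,260),cell=(375,440,215,265),fence=(318,442,180,205),stop=(330,356,194,224))),
                ("scene",dict(cover=(320,392,175,222),cell=(112,182,162,206),fence=(90,240,210,240),stop=(195,222,195,222)))):
    im=cv2.imread(f"pics/{n}0.png"); cm=bot.camera_model(n)
    hsv=cv2.cvtColor(im,cv2.COLOR_BGR2HSV); H,S,V=[hsv[...,i].astype(int) for i in range(3)]
    M=dict(cover=S<110,cell=(V>178)&(S<40),fence=(S>120)&(H>95)&(H<120),stop=(H<18)&(S>120)&(V>120))
    z=dict(cover=.016,cell=.051,fence=.046,stop=.046)
    for k,(a,b,c,d) in boxes.items():
        m=M[k][c:d,a:b]
        print(n,k,*rect(cm,m,z[k],(a,c)))
    hm=(V<60)&(S<110); a,b,c,d=boxes["cover"]
    m=np.zeros(hm.shape,bool); m[c+3:d-3,a+3:b-3]=hm[c+3:d-3,a+3:b-3]
    print(n,"handle",*rect(cm,m,.051))
E
```

```text
top cover [0.4871 0.2198] (82.9, 112.3) 0.25055447305715567
top cell [ 0.4713 -0.2696] (78.9, 107.7) -0.014600514360250415
top fence [ 0.5878 -0.2068] (20.3, 279.6) 0.06830502195446131
top stop [ 0.5472 -0.1142] (31.1, 50.7) -1.5005127675652097
top handle [0.4844 0.2178] (15.0, 57.0) 0.26852891291291386
scene cover [0.4902 0.2203] (85.7, 113.9) 0.23596469456504965
scene cell [ 0.484 -0.289] (22.9, 38.7) 1.1456724598761308
scene fence [ 0.6023 -0.2062] (38.0, 277.0) 0.06717086486998063
scene stop [ 0.5488 -0.1137] (30.6, 49.0) -1.5073415328802824
scene handle [0.5043 0.2166] (35.9, 67.6) 0.2618683969608961
```

```bash
cat >> h.py <<'E'
from scipy.spatial.transform import Rotation as Ro
def toolR(a):
    c,s=np.cos(a),np.sin(a)
    return np.array([[0,c,s],[0,s,-c],[-1,0,0]],float)
def cur():
    s=bot.read_state(); r=s["ee_rot"]
    return s,np.array(s["tool_pos"]),Ro.from_euler("xyz",r).as_matrix()
def delta(p,a,z=None):
    """tool-frame shift (cm) and turn (deg) from the measured pose to TCP p, jaw-yaw a"""
    s,q,R=cur()
    print("t",s["t"],"pos",q,"yaw y",np.arctan2(R[1,1],R[0,1]),"tilt",np.degrees(R[:2,0]),"F",s["contact_force"],"gap",s["finger_gap"],"j",s["joints"])
    print("shift cm",R.T@(np.array(p)-q)*100,"turn deg",np.degrees(Ro.from_matrix(R.T@toolR(a)).as_rotvec()))
E
python3 - <<'E'
from h import *
delta([.486,.219,.2],.255); delta([.486,.219,.2],.255+np.pi)
E
```

```text
t 0.1 pos [ 0.1365 -0.5581  0.2302] yaw y -1.3309615308173768 tilt [-0.0199  0.0883] F [ 0.7263  0.7377 -0.2038] gap 0.09090280669307665 j [-1.351   0.3202  1.5655 -0.      1.2574 -0.02  ]
shift cm [  3.1295 -67.181  -52.4118] turn deg [-90.8689  -0.073    0.0694]
t 0.1 pos [ 0.1365 -0.5581  0.2302] yaw y -1.3309615308173768 tilt [-0.0199  0.0883] F [ 0.7263  0.7377 -0.2038] gap 0.09090280669307665 j [-1.351   0.3202  1.5655 -0.      1.2574 -0.02  ]
shift cm [  3.1295 -67.181  -52.4118] turn deg [89.1311  0.0691  0.0727]
```

step_arm --pt "0.3 -3.7 -2.9 0 0 0" --pt "0.3 -3.7 -2.9 0 0 0" --pt "0 -3.7 -2.9 0 0 0" --pt "0 -3.7 -2.9 0 0 0" --pt "0 -3.7 -2.9 0 0 0" --pt "0 -3.7 -2.9 0 0 0" --pt "0 -3.7 -2.9 0 0 0" --pt "0 -3.7 -2.9 0 0 0" --jaw 0.4

```text
t: 0.9
tool_pos: [0.2917, -0.2141, 0.2248]
ee_rot: [2.886, 1.571, -0.017]
contact_force: [0.8, 0.0, 0.1]
finger_gap: 0.0545
```

step_arm --pt "0 -3.7 -2.9 0 0 0" --pt "0 -3.7 -2.9 0 0 0" --pt "0 -3.7 -2.9 0 0 0" --pt "0 -3.7 -2.9 0 0 0" --pt "0 -3.7 -2.9 0 0 0" --pt "0 -3.7 -2.9 0 0 0" --pt "0 -3.7 -2.9 0 0 0" --pt "0 -3.7 -2.9 0 0 0"

```text
t: 1.7
tool_pos: [0.4468, 0.1287, 0.2247]
ee_rot: [0.901, 1.57, -2.001]
contact_force: [1.7, -0.6, 0.6]
finger_gap: 0.0544
```

step_arm --pt "0 0 0 -8 0 0" --pt "0 0 0 -8 0 0" --pt "0 0 0 -8 0 0" --pt "0 0 0 -8 0 0" --pt "0 0 0 -8 0 0" --pt "0 0 0 -8 0 0" --pt "0 0 0 -8 0 0" --pt "0 0 0 -8 0 0"

```text
t: 2.5
tool_pos: [0.4464, 0.1266, 0.2246]
ee_rot: [-0.998, 1.57, -2.777]
contact_force: [0.3, -0.6, 0.7]
finger_gap: 0.0549
```

step_arm --pt "0 0 0 -8 0 0" --pt "0 0 0 -8 0 0" --pt "0 0 0 -8 0 0" --pt "0 0 0 -2.9 0 0" --pt "0 0 0 0 0 0"

```text
t: 3.0
tool_pos: [0.4464, 0.1266, 0.2246]
ee_rot: [-1.457, 1.57, -2.772]
contact_force: [-0.4, 0.1, 0.0]
finger_gap: 0.0548
```

```bash
python3 - <<'E'
from h import *
delta([.486,.219,.2],.255)
cm=bot.camera_model("wrist"); print(cm); cv2.imwrite("pics/w1.png",bot.camera("wrist"))
import pickle; pickle.dump(cm,open("w1.pkl","wb"))
E
```

```text
t 3.0 pos [0.4464 0.1266 0.2246] yaw y 0.2552846208320192 tilt [-0.0433 -0.0168] F [-0.3658  0.1263  0.0463] gap 0.05477280564523305 j [ 0.2516  0.1496  1.8122 -0.0001  1.1806 -0.0036]
shift cm [ 2.453   6.1649 -7.9399] turn deg [0.0163 0.0053 0.0461]
{'fx': 325.19226210127806, 'fy': 325.19226210127806, 'cx': 279.4646946377411, 'cy': 212.15022484538906, 'R': array([[ 0.9677,  0.2522, -0.0026],
       [ 0.2437, -0.9324,  0.267 ],
       [ 0.0649, -0.259 , -0.9637]]), 't': array([-0.463 , -0.0184,  0.3889])}
```

View pics/w1.png

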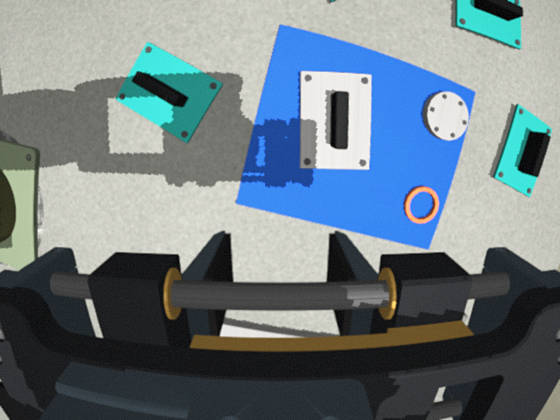

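The wrist view shows the grey cover at about (336,120), its edges square to the image, its handle at (339,120) and the fingers at (225,270) and (340,270). I refine the cover pose from this view.

```bash
cat >> h.py <<'E'
def rayw(cm,uv,z):
    uv=np.atleast_2d(uv).astype(float)
    R,t=np.array(cm["R"]),np.array(cm["t"]); c=-R.T@t
    K=np.array([[cm["fx"],0,cm["cx"]],[0,cm["fy"],cm["cy"]],[0,0,1]])
    n=cv2.fisheye.undistortPoints(uv.reshape(-1,1,2),K,np.zeros(4)).reshape(-1,2)
    d=np.c_[n,np.ones(len(n))]@R
    return c+d*((z-c[2])/d[:,2])[:,None]
def rectw(cm,mask,z,box):
    x0,x1,y0,y1=box
    m=np.zeros(mask.shape,np.uint8); m[y0:y1,x0:x1]=mask[y0:y1,x0:x1]
    cs,_=cv2.findContours(m,cv2.RETR_EXTERNAL,cv2.CHAIN_APPROX_NONE)
    c=max(cs,key=cv2.contourArea).reshape(-1,2)
    p=rayw(cm,c,z)[:,:2]
    (cx,cy),(w,h),a=cv2.minAreaRect((p*1000).astype(np.float32))
    if w>h: w,h,a=h,w,a-90
    a=(a+90)%180-90
    return np.array([cx,cy])/1000,(round(w,1),round(h,1)),np.radians(a)
E
python3 - <<'E'
from h import *
import pickle
cm=pickle.load(open("w1.pkl","rb")); im=cv2.imread("pics/w1.png")
hsv=cv2.cvtColor(im,cv2.COLOR_BGR2HSV); H,S,V=[hsv[...,i].astype(int) for i in range(3)]
print("plate",*rectw(cm,S<110,.016,(285,390,50,185)))
print("handle all",*rectw(cm,V<70,.051,(320,360,80,160)))
print(im[85:155:10,339].tolist(), im[120,325:355].sum(1).tolist())
print(rayw(cm,[[302,72],[371,72],[370,168],[301,167]],.016))
E
```

```text
plate [0.4856 0.2214] (80.4, 110.5) 0.25627725669984286
handle all [0.4827 0.2209] (17.0, 56.6) 0.2452191959978318
[[235, 238, 239], [57, 57, 56], [60, 59, 61], [58, 55, 57], [60, 58, 59], [57, 58, 57], [56, 54, 54]] [603, 432, 399, 410, 398, 259, 110, 34, 24, 34, 65, 122, 147, 179, 178, 177, 155, 172, 149, 162, 164, 143, 140, 421, 723, 728, 714, 708, 710, 701]
[[0.4354 0.2634 0.016 ]
 [0.5099 0.2869 0.016 ]
 [0.5391 0.1802 0.016 ]
 [0.4618 0.1599 0.016 ]]
```

step_arm --pt "2 3.1 -4 0 0 0" --pt "2 3.1 -4.1 0 0 0" --pt "4 0 0 0 0 0" --pt "4 0 0 0 0 0" --pt "2 0 0 0 0 0" --pt "0 0 0 0 0 0"

```text
t: 3.65
tool_pos: [0.4804, 0.2117, 0.0853]
ee_rot: [-1.417, 1.563, -2.733]
contact_force: [-1.1, 0.2, 0.8]
finger_gap: 0.0545
```

```bash
python3 - <<'E'
from h import *
delta([.486,.221,.037],.256)
cv2.imwrite("pics/w2.png",bot.camera("wrist"))
E
```

```text
t 3.65 pos [0.4804 0.2117 0.0853] yaw y 0.2547976830544892 tilt [-0.402  -0.1739] F [-1.0501  0.1842  0.7578] gap 0.054454243264173655 j [ 0.3932  0.3843  1.8769 -0.0001  0.888   0.1385]
shift cm [ 4.8202  0.8085 -0.7657] turn deg [-0.0686  0.0667  0.4329]
```

View pics/w2.png

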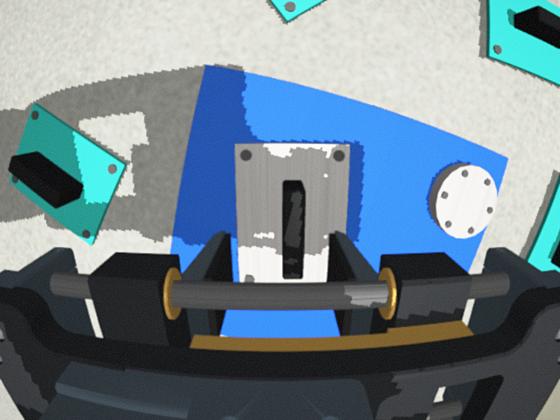

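The handle (292,230) runs along the fingers' slot. It needs an 8 mm shift in y and z, then 48 mm down.

step_arm --pt "0 0.8 -0.8 0 0 0.4" --pt "2 0 0 0 0 0" --pt "2 0 0 0 0 0" --pt "0.8 0 0 0 0 0" --pt "0 0 0 0 0 0"

```text
t: 4.2
tool_pos: [0.4892, 0.2228, 0.0407]
ee_rot: [1.577, 1.563, 0.261]
contact_force: [-0.6, 1.0, 0.4]
finger_gap: 0.0546
```

```bash
python3 - <<'E'
from h import *
delta([.486,.221,.037],.256)
E
```

```text
t 4.2 pos [0.4892 0.2228 0.0407] yaw y 0.25531827451737105 tilt [0.4161 0.1113] F [-0.5862  0.9504  0.3667] gap 0.05462280795572204 j [ 0.4065  0.4523  1.9059 -0.0016  0.776   0.1523]
shift cm [ 0.3672 -0.36    0.0896] turn deg [-0.039  -0.0025 -0.4307]
```

step_arm --pt "0.3 -0.3 0.1 0 0 -0.4" --pt "0 0 0 0 0 0" --pt "0 0 0 0 0 0"

```text
t: 4.5
tool_pos: [0.4866, 0.2208, 0.0381]
ee_rot: [1.665, 1.569, 0.35]
contact_force: [0.2, -0.1, -0.1]
finger_gap: 0.0547
```

step_arm --pt "0 0 0 0 0 0" --pt "0 0 0 0 0 0" --pt "0 0 0 0 0 0" --pt "0 0 0 0 0 0" --pt "0 0 0 0 0 0" --pt "0 0 0 0 0 0" --jaw 1 --squeeze 50

```text
t: 5.1
tool_pos: [0.4863, 0.2207, 0.0374]
ee_rot: [1.315, 1.571, 0.0]
contact_force: [0.8, 0.2, -0.3]
finger_gap: 0.0141
```

```bash
python3 - <<'E'
from h import *
delta([.486,.221,.037],.256)
E
```

```text
t 5.1 pos [0.4863 0.2207 0.0374] yaw y 0.25548993589661523 tilt [0.0133 0.    ] F [ 0.8468  0.158  -0.2642] gap 0.014054279526846286 j [ 0.4045  0.4554  1.912  -0.0001  0.774   0.1491]
shift cm [ 0.0368 -0.0185 -0.0385] turn deg [-0.0292  0.0034 -0.0128]
```

step_arm --pt "-1 0 0 0 0 0" --pt "-2 0 0 0 0 0" --pt "-3 0 0 0 0 0" --pt "-3 0 0 5 0 0" --pt "-3 0 0 5.5 0 0" --pt "-2 0 0 5 0 0" --pt "-1 0 0 0 0 0" --pt "0 0 0 0 0 0"

```text
t: 5.9
tool_pos: [0.4865, 0.2208, 0.1886]
ee_rot: [1.948, 1.568, 0.364]
contact_force: [-0.3, 0.2, -3.2]
finger_gap: 0.014
```

```bash
python3 - <<'E'
from h import *
delta([.471,-.40,.19],-.015)
cm=bot.camera_model("wrist");im=bot.camera("wrist");cv2.imwrite("pics/w3.png",im)
import pickle; pickle.dump(cm,open("w3.pkl","wb"))
E
```

```text
t 5.9 pos [0.4865 0.2208 0.1886] yaw y -0.01315588461724461 tilt [0.1272 0.0485] F [-0.3068  0.2061 -3.2077] gap 0.014012123357530588 j [ 0.4046  0.2862  1.7255 -0.0001  1.1275  0.4178]
shift cm [-0.195  -0.7373 62.0962] turn deg [ 0.1057 -0.0503 -0.1265]
```

View pics/w3.png

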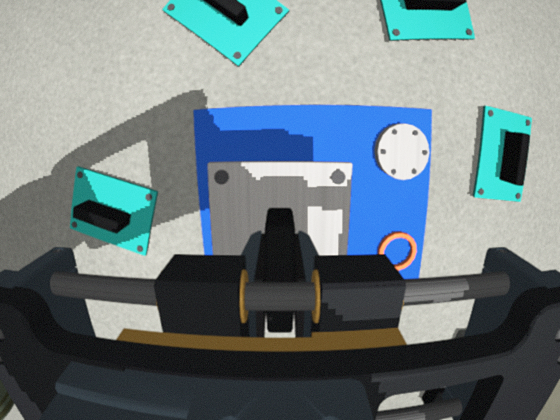

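The cover hangs in the grip: its far edge runs (208,163)-(351,163), with the holes at (222,177) and (338,177). I check its offset in the grip.

```bash
python3 - <<'E'
from h import *
import pickle
cm=pickle.load(open("w3.pkl","rb"));s,q,R=cur()
p=rayw(cm,[[208,163.5],[351.5,163],[280,163],[208,220],[354,225]],q[2]-.0214)
print((p-q)@R*1000)
im=cv2.imread("pics/w3.png").astype(int)
print(im[156:170,300].tolist(), im[156:170,230].tolist())
print(im[200,200:214].sum(1).tolist(),im[200,345:362].tolist())
E
```

```text
[[ 21.3989 -39.4085 -55.3506]
 [ 21.3761  40.0973 -55.6293]
 [ 21.3875   0.4742 -55.1838]
 [ 21.4067 -41.0599 -22.6879]
 [ 21.3832  43.4686 -19.6298]]
[[148, 68, 28], [150, 73, 32], [151, 71, 29], [152, 67, 25], [140, 68, 35], [121, 109, 103], [193, 202, 207], [235, 239, 242], [237, 240, 242], [237, 239, 241], [239, 240, 242], [236, 239, 241], [237, 239, 240], [236, 239, 240]] [[150, 72, 29], [150, 69, 29], [152, 72, 32], [153, 70, 29], [147, 67, 31], [120, 83, 68], [111, 110, 109], [127, 129, 134], [130, 131, 133], [128, 131, 136], [131, 135, 136], [131, 135, 136], [125, 128, 133], [132, 133, 135]]
[249, 234, 251, 257, 247, 242, 254, 237, 268, 340, 386, 379, 383, 377] [[132, 135, 136], [128, 131, 133], [135, 139, 141], [132, 137, 140], [140, 132, 131], [197, 128, 101], [245, 132, 60], [244, 134, 54], [243, 136, 57], [242, 135, 56], [242, 133, 55], [242, 134, 53], [242, 132, 55], [242, 135, 56], [243, 134, 57], [242, 132, 54], [242, 134, 54]]
```

step_arm --pt "0 0 1.5 0 0 0" --pt "0 0 3 0 0 0" --pt "0 0 4.5 0 0 0" --pt "0 0 4.5 0 0 0" --pt "0 0 4.5 0 0 0" --pt "0 0 4.5 0 0 0" --pt "0 0 4.5 0 0 0" --pt "0 0 4.5 0 0 0"

```text
t: 6.75
tool_pos: [0.4797, -0.0966, 0.186]
ee_rot: [-1.632, 1.568, 3.066]
contact_force: [1.6, 0.6, -3.1]
finger_gap: 0.0137
```

step_arm --pt "0 0 4.5 0 0 0" --pt "0 0 4.5 0 0 0" --pt "0 0 4.5 0 0 0" --pt "0 0 4.5 0 0 0" --pt "0 0 4.5 0 0 0" --pt "0 0 4.5 0 0 0" --pt "0 0 3 0 0 0" --pt "0 0 1 0 0 0"

```text
t: 7.55
tool_pos: [0.4749, -0.4075, 0.1852]
ee_rot: [-1.826, 1.568, 2.869]
contact_force: [0.2, -0.1, -3.6]
finger_gap: 0.0139
```

step_arm --pt "-1.0 -0.7 0 0 0 0" --pt "0 0 0 0 0 0" --pt "0 0 0 0 0 0"

```text
t: 7.85
tool_pos: [0.4696, -0.4029, 0.1979]
ee_rot: [2.382, 1.57, 0.798]
contact_force: [0.3, 0.4, -3.4]
finger_gap: 0.0136
```

```bash
python3 - <<'E'
from h import *
delta([.471,-.40,.2],-.015)
cm=bot.camera_model("wrist");im=bot.camera("wrist");cv2.imwrite("pics/w4.png",im)
import pickle; pickle.dump(cm,open("w4.pkl","wb"))
cv2.imwrite("pics/top4.png",bot.camera("top"))
E
```

```text
t 7.85 pos [ 0.4696 -0.4029  0.1979] yaw y -0.014009367246514201 tilt [0.016  0.0164] F [ 0.3191  0.426  -3.3688] gap 0.013567165694081328 j [-0.7279  0.4093  1.5114  0.0004  1.2209 -0.714 ]
shift cm [-0.2056  0.1377 -0.2883] turn deg [ 0.0568 -0.0167 -0.0158]
```

View pics/w4.png

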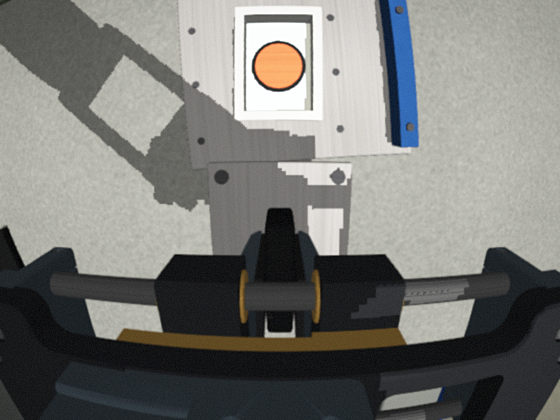

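The cover is centred in the grip to within 0.7 mm. The wrist view shows the whole cell rim, (234,7) to (322,120), so I measure it there.

```bash
python3 - <<'E'
from h import *
import pickle
cm=pickle.load(open("w4.pkl","rb")); im=cv2.imread("pics/w4.png")
hsv=cv2.cvtColor(im,cv2.COLOR_BGR2HSV); S,V=hsv[...,1],hsv[...,2]
print(im[60,225:250].sum(1).tolist(),im[60,310:330].sum(1).tolist(),im[112:126,280].sum(1).tolist(),im[2:12,280].sum(1).tolist())
for th in (240,246,250):
    print(th,*rectw(cm,(V>th)&(S<12),.051,(225,332,0,135)))
m=((V>246)&(S<12)).astype(np.uint8)
ed=cv2.Canny(im,80,160); cv2.imwrite("pics/m4.png",np.hstack([cv2.resize(im[0:135,220:335],None,fx=3,fy=3),cv2.cvtColor(cv2.resize(m[0:135,220:335]*255,None,fx=3,fy=3),cv2.COLOR_GRAY2BGR)]))
im=cv2.imread("pics/top4.png"); cm=bot.camera_model("top")
hsv=cv2.cvtColor(im,cv2.COLOR_BGR2HSV)[215:265,375:440]
for th in (170,185,195): print(*rect(cm,(hsv[...,2]>th)&(hsv[...,1]<40),.051,(375,215)))
E
```

```text
[628, 630, 640, 636, 638, 630, 634, 589, 418, 580, 759, 755, 748, 748, 748, 750, 756, 761, 627, 356, 396, 703, 765, 765, 764] [472, 287, 333, 629, 764, 758, 754, 751, 751, 750, 754, 751, 718, 668, 642, 651, 639, 658, 643, 641] [756, 755, 753, 754, 755, 758, 754, 684, 619, 639, 650, 648, 661, 653] [603, 605, 591, 639, 721, 744, 742, 744, 742, 747]
240 [ 0.4697 -0.267 ] (80.0, 109.9) -0.00966980476002321
246 [ 0.4694 -0.2671] (79.3, 109.1) -0.013445767711592059
250 [ 0.4675 -0.2712] (53.4, 82.9) -0.014120612731818137
[ 0.4719 -0.2696] (81.1, 107.6) -0.017728929692766498
[ 0.4712 -0.2696] (78.8, 107.6) -0.015926102792837356
[ 0.4716 -0.2694] (75.8, 102.5) -0.020577579952769754
```

View pics/m4.png

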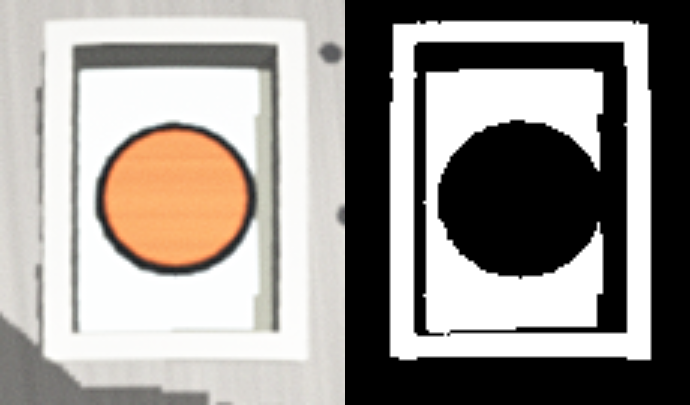

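step_arm --pt "0 0 -2 0 0 0" --pt "0 0 -3.5 0 0 0" --pt "0 0 -4 0 0 0" --pt "0 0 -3 0 0 0" --pt "2 -0.1 -1 0 0 0" --pt "3 0 0 0 0 0" --pt "2 0 0 0 0 0" --pt "1 0 0 0 0 0"

```text
t: 8.75
tool_pos: [0.4699, -0.2675, 0.1159]
ee_rot: [-2.104, 1.568, 2.595]
contact_force: [-0.6, 1.1, -2.5]
finger_gap: 0.0138
```

step_arm --pt "1 0 0 0 0 0" --pt "0 0 0 0 0 0" --pt "0 0 0 0 0 0"

```text
t: 9.05
tool_pos: [0.4713, -0.2694, 0.108]
ee_rot: [1.03, 1.569, -0.555]
contact_force: [0.0, -0.0, -2.7]
finger_gap: 0.0134
```

```bash
python3 - <<'E'
from h import *
delta([.4705,-.268,.095],-.014)
cv2.imwrite("pics/sc5.png",cv2.resize(bot.camera("scene")[140:250,80:250],None,fx=4,fy=4,interpolation=cv2.INTER_CUBIC))
E
```

```text
t 9.05 pos [ 0.4713 -0.2694  0.108 ] yaw y -0.014993515500249658 tilt [ 0.0654 -0.0406] F [ 0.0443 -0.0313 -2.717 ] gap 0.013389346054489671 j [-0.5405  0.3778  1.8156 -0.      0.9468 -0.5255]
shift cm [ 1.3036 -0.0862 -0.1436] turn deg [-0.0569  0.0396 -0.0659]
```

View pics/sc5.png

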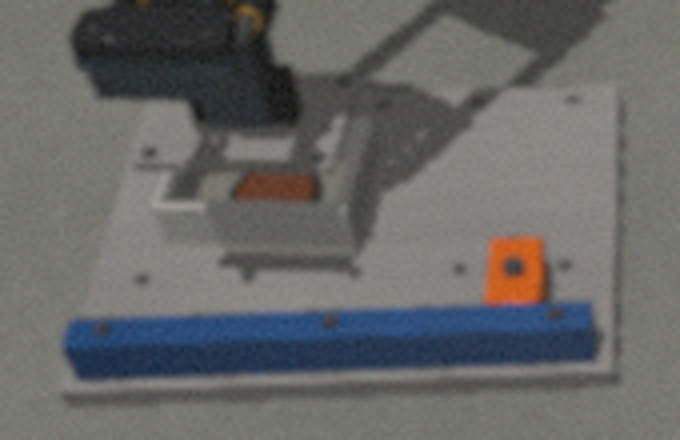

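```bash
python3 - <<'E'
from h import *
cv2.imwrite("pics/w5.png",bot.camera("wrist"))
E
```

```text
(no output)
```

View pics/w5.png

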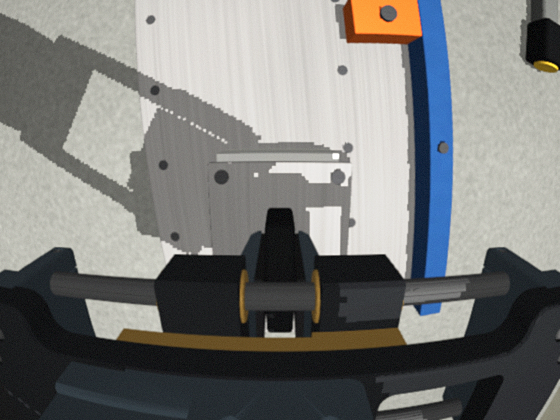

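The cover is still held. The strip above its far edge, at (280,155), is the cell's far wall top, which I use to check the alignment.

```bash
python3 - <<'E'
from h import *
im=cv2.imread("pics/w5.png").astype(int); cm=bot.camera_model("wrist")
print(im[144:166,260].sum(1).tolist()); print(im[144:166,320].sum(1).tolist()); print(im[157,206:222].sum(1).tolist(), im[157,335:356].sum(1).tolist(),im[153,206:222].sum(1).tolist(), im[153,335:356].sum(1).tolist())
d=cv2.resize(im[140:190,200:360].astype(np.uint8),None,fx=5,fy=5,interpolation=cv2.INTER_CUBIC); cv2.imwrite("pics/w5c.png",d)
E
```

```text
[354, 348, 368, 372, 376, 390, 360, 352, 387, 466, 519, 522, 515, 526, 523, 539, 506, 347, 340, 379, 379, 387]
[634, 432, 347, 353, 366, 384, 345, 332, 379, 460, 524, 535, 536, 520, 529, 537, 512, 414, 516, 667, 699, 702]
[391, 384, 388, 363, 376, 373, 375, 382, 357, 376, 446, 507, 528, 532, 521, 538] [765, 765, 765, 751, 468, 344, 376, 380, 380, 368, 361, 381, 437, 443, 505, 618, 657, 667, 674, 676, 671] [385, 380, 366, 381, 382, 384, 376, 369, 374, 366, 391, 388, 398, 394, 384, 390] [684, 679, 669, 569, 399, 362, 364, 388, 379, 376, 348, 393, 553, 608, 613, 619, 653, 670, 667, 673, 665]
```

View pics/w5c.png

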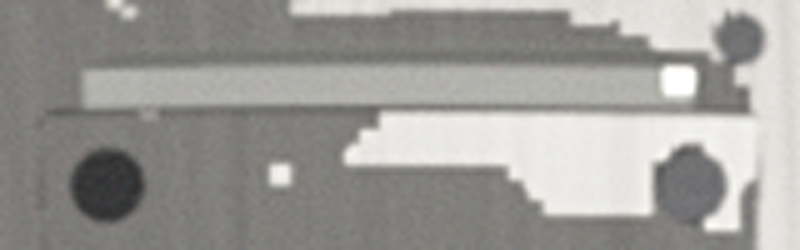

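```bash
python3 - <<'E'
from h import *
cm=bot.camera_model("wrist"); s,q,R=cur()
p=rayw(cm,[[216,153.2],[338.8,152.6]],.051); print(p, (p-q)@R*1000)
p=rayw(cm,[[208,163.5],[351.5,163]],q[2]-.0214); print((p-q)@R*1000)
E
```

```text
[[ 0.4301 -0.2114  0.051 ]
 [ 0.5107 -0.2123  0.051 ]] [[ 57.2551 -42.2934 -57.6597]
 [ 57.4026  38.2727 -57.9653]]
[[ 21.2639 -39.8212 -55.2106]
 [ 21.4083  39.0192 -55.4674]]
```

The cell is about 1.5 mm off in -y and 2.2 mm off in -z of the tool. I correct that and then lower.

step_arm --pt "0 -0.15 -0.2 0 0 0" --pt "1 0 0 0 0 0" --pt "0.8 0 0 0 0 0" --pt "0.5 0 0 0 0 0" --pt "0.2 0 0 0 0 0" --pt "0 0 0 0 0 0"

```text
t: 9.75
tool_pos: [0.4691, -0.2671, 0.0819]
ee_rot: [-2.014, 1.57, 2.683]
contact_force: [-0.7, 0.7, -2.1]
finger_gap: 0.0139
```

```bash
python3 - <<'E'
from h import *
delta([.4698,-.2673,.0784],-.014)
E
```

```text
t 9.75 pos [ 0.4691 -0.2671  0.0819] yaw y -0.015053580512108243 tilt [-0.0497  0.0245] F [-0.664   0.6761 -2.0663] gap 0.013949101229433212 j [-0.5388  0.4053  1.8515 -0.0001  0.8858 -0.5237]
shift cm [0.3454 0.0663 0.0203] turn deg [-0.0604 -0.0238  0.05  ]
```

step_arm --pt "0.2 0.05 0 0 0 0" --pt "0.1 0 0 0 0 0" --pt "0 0 0 0 0 0"

```text
t: 10.05
tool_pos: [0.4699, -0.2672, 0.0794]
ee_rot: [0.369, 1.571, -1.216]
contact_force: [0.5, 0.7, -3.6]
finger_gap: 0.0139
```

step_arm --pt "0.1 0 0 0 0 0" --pt "0.1 0 0 0 0 0" --pt "0 0 0 0 0 0"

```text
t: 10.35
tool_pos: [0.4701, -0.2673, 0.0784]
ee_rot: [1.001, 1.57, -0.585]
contact_force: [-1.2, 0.0, 4.4]
finger_gap: 0.0134
```

step_arm --pt "0.1 0 0 0 0 0" --pt "0 0 0 0 0 0" --pt "0 0 0 0 0 0"

```text
t: 10.65
tool_pos: [0.4702, -0.2674, 0.0784]
ee_rot: [1.007, 1.569, -0.579]
contact_force: [-2.6, 1.4, 11.1]
finger_gap: 0.0139
```

The contact height, z = 0.0784, is exactly the seated height. I check with pictures.

```bash
python3 - <<'E'
from h import *
a=bot.camera("wrist"); b=bot.camera("scene")
cv2.imwrite("pics/w6.png",np.vstack([cv2.resize(a[130:230,190:370],(720,400),interpolation=cv2.INTER_CUBIC)]))
cv2.imwrite("pics/s6.png",cv2.resize(b[140:250,80:250],None,fx=4,fy=4,interpolation=cv2.INTER_CUBIC))
E
```

```text
(no output)
```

View pics/w6.png

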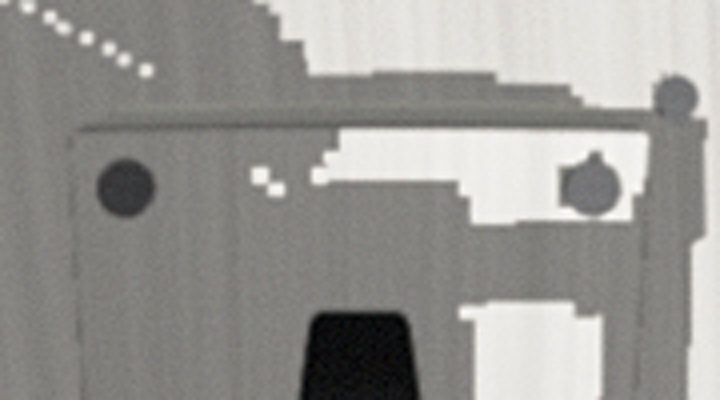

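View pics/s6.png

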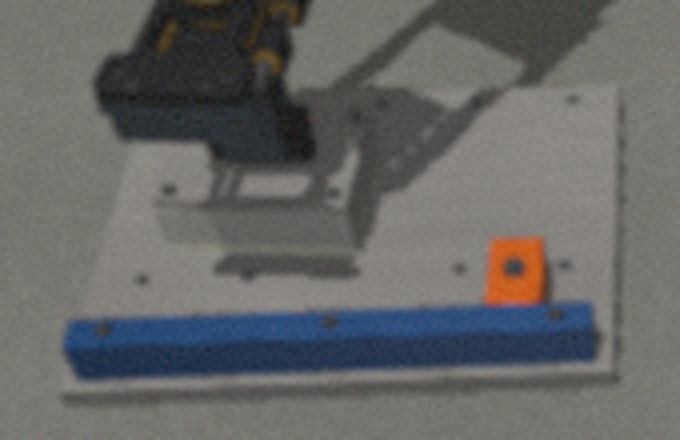

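It is seated: there is no step at the plate edge beyond the cell's thin rim line, and in the scene view the lid closes the cell. Now I ease the down force, turn to the fence yaw (about +4.8°) and slide.

step_arm --pt "-0.05 0 0 -1.6 0 0" --pt "0 0 0 -1.6 0 0" --pt "0 0 0 -1.6 0 0" --pt "0 0 0 0 0 0"

```text
t: 11.15
tool_pos: [0.4708, -0.2676, 0.0784]
ee_rot: [1.035, 1.568, -0.466]
contact_force: [0.1, 0.4, 7.1]
finger_gap: 0.0139
```

step_arm --pt "0 0.3 -0.3 0 0 0" --pt "0 0.6 -0.6 0 0 0" --pt "0 0.6 -0.7 0 0 0" --pt "0 0.6 -0.7 0 0 0" --pt "0 0.6 -0.7 0 0 0" --pt "0 0 0 0 0 0"

```text
t: 11.75
tool_pos: [0.4965, -0.2351, 0.0784]
ee_rot: [1.275, 1.567, -0.227]
contact_force: [0.9, 2.5, 8.0]
finger_gap: 0.014
```

```bash
python3 - <<'E'
from h import *
ex=np.array([np.cos(.069),np.sin(.069)]); ey=np.array([-ex[1],ex[0]])
delta([*(ex*.5212+ey*-.2209),.0784],.069)
cv2.imwrite("pics/w7.png",bot.camera("wrist"))
import pickle; pickle.dump(bot.camera_model("wrist"),open("w7.pkl","wb"))
E
```

```text
t 11.75 pos [ 0.4965 -0.2351  0.0784] yaw y 0.06918612756731005 tilt [ 0.1975 -0.0455] F [0.8758 2.4731 7.9588] gap 0.013954769367014739 j [-0.4637  0.42    1.8366  0.0011  0.8816 -0.5335]
shift cm [ 0.0103  4.2131 -4.7848] turn deg [ 0.0106  0.059  -0.1939]
```

View pics/w7.png

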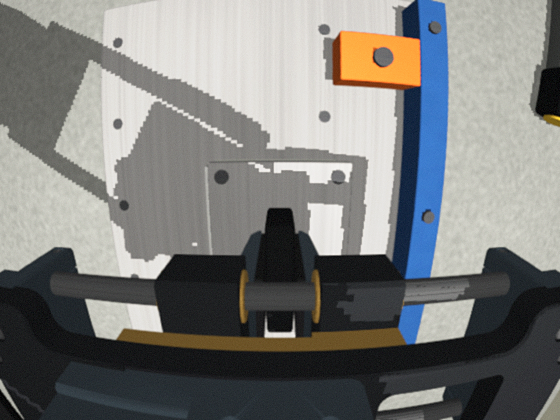

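The fence edge (405,100) and the stop (376,60) are ahead, and the closed cell moves along. I go on until a little short of both.

step_arm --pt "0 0.5 -0.6 0 0 0" --pt "0 0.6 -0.7 0 0 0" --pt "0 0.6 -0.7 0 0 0" --pt "0 0.6 -0.7 0 0 0" --pt "0 0.6 -0.7 0 0 0" --pt "0 0.4 -0.4 0 0 0" --pt "0 0 0 0 0 0"

```text
t: 12.5
tool_pos: [0.5266, -0.195, 0.0784]
ee_rot: [1.291, 1.568, -0.211]
contact_force: [1.1, 1.4, 6.6]
finger_gap: 0.0135
```

```bash
python3 - <<'E'
from h import *
ex=np.array([np.cos(.069),np.sin(.069)]); ey=np.array([-ex[1],ex[0]])
delta([*(ex*.5212+ey*-.2209),.0784],.069)
cv2.imwrite("pics/w8.png",bot.camera("wrist"))
cv2.imwrite("pics/t8.png",cv2.resize(bot.camera("top")[170:300,310:450],None,fx=4,fy=4,interpolation=cv2.INTER_CUBIC))
E
```

```text
t 12.5 pos [ 0.5266 -0.195   0.0784] yaw y 0.06922808394116187 tilt [ 0.1846 -0.0395] F [1.0735 1.3996 6.5748] gap 0.013481188082598045 j [-0.3755  0.4361  1.8077  0.0007  0.8945 -0.4451]
shift cm [ 0.0025  0.9325 -0.996 ] turn deg [ 0.013   0.0521 -0.1814]
```

View pics/w8.png

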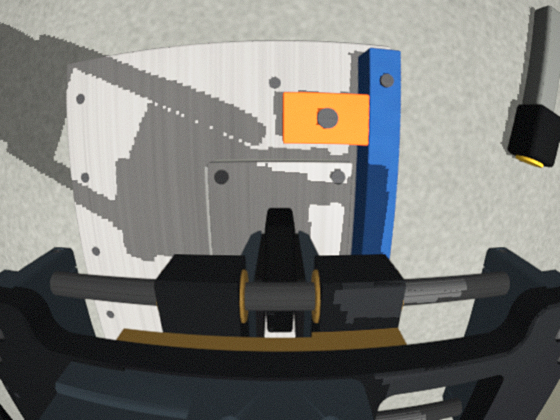

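View pics/t8.png

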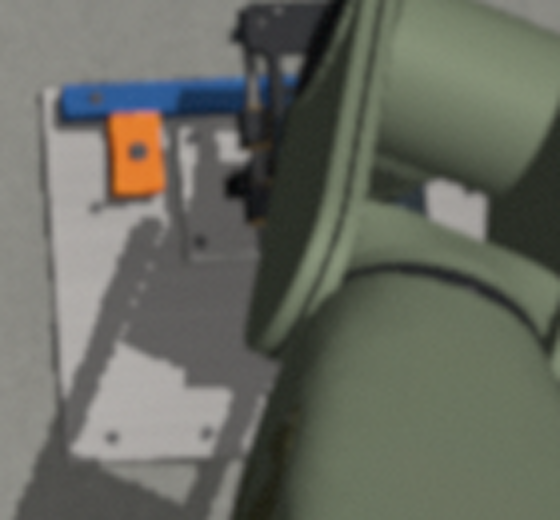

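About 9 mm are left to the fence and 10 mm to the stop. I creep to the fence first.

step_arm --pt "0 0.3 0 0 0 0" --pt "0 0.3 0 0 0 0" --pt "0 0.1 0 0 0 0" --pt "0 0 0 0 0 0"

```text
t: 13.0
tool_pos: [0.5326, -0.195, 0.0784]
ee_rot: [0.991, 1.569, -0.511]
contact_force: [-0.8, -0.2, 8.2]
finger_gap: 0.0135
```

step_arm --pt "0 0.1 0 0 0 0" --pt "0 0.1 0 0 0 0" --pt "0 0 0 0 0 0"

```text
t: 13.3
tool_pos: [0.5345, -0.1949, 0.0784]
ee_rot: [0.932, 1.569, -0.57]
contact_force: [-0.9, -0.3, 6.8]
finger_gap: 0.0139
```

step_arm --pt "0 0.1 0 0 0 0" --pt "0 0.1 0 0 0 0" --pt "0 0 0 0 0 0"

```text
t: 13.6
tool_pos: [0.5364, -0.1948, 0.0783]
ee_rot: [0.932, 1.569, -0.57]
contact_force: [-1.0, 0.1, 7.5]
finger_gap: 0.0137
```

step_arm --pt "0 0.1 0 0 0 0" --pt "0 0.1 0 0 0 0" --pt "0 0 0 0 0 0"

```text
t: 13.9
tool_pos: [0.5384, -0.1947, 0.0784]
ee_rot: [0.916, 1.569, -0.586]
contact_force: [-1.3, -0.0, 7.5]
finger_gap: 0.0139
```

step_arm --pt "0 0.1 0 0 0 0" --pt "0 0.1 0 0 0 0" --pt "0 0 0 0 0 0"

```text
t: 14.2
tool_pos: [0.5404, -0.1946, 0.0784]
ee_rot: [0.914, 1.569, -0.588]
contact_force: [-1.2, 0.2, 7.7]
finger_gap: 0.0136
```

```bash
python3 - <<'E'
from h import *
ex=np.array([np.cos(.069),np.sin(.069)]); ey=np.array([-ex[1],ex[0]])
delta([*(ex*.5212+ey*-.2209),.0784],.069)
cv2.imwrite("pics/w9.png",cv2.resize(bot.camera("wrist")[80:260,190:420],None,fx=3.4,fy=3.3,interpolation=cv2.INTER_CUBIC))
E
```

```text
t 14.2 pos [ 0.5404 -0.1946  0.0784] yaw y 0.06889942168343173 tilt [ 0.0824 -0.0549] F [-1.1583  0.1638  7.6959] gap 0.013630659580927303 j [-0.3654  0.4538  1.7758 -0.0005  0.9104 -0.434 ]
shift cm [-0.0058 -0.4542 -1.0465] turn deg [-0.0058  0.0605 -0.0784]
```

View pics/w9.png

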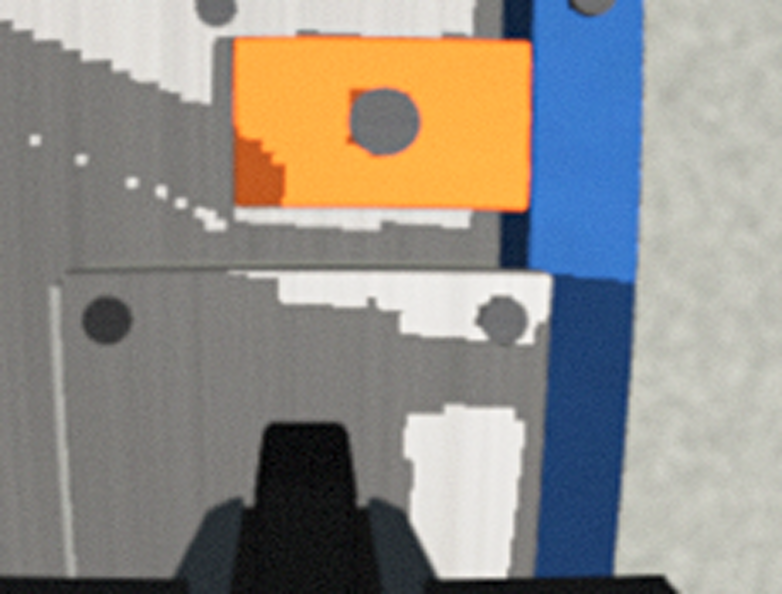

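The cover now sits at the +x end of its play (the cell rim shows on the left, at crop (60,400)), and its right edge is over the fence face. I go on by millimetres.

step_arm --pt "0 0.1 0 0 0 0" --pt "0 0.1 0 0 0 0" --pt "0 0 0 0 0 0"

```text
t: 14.55
tool_pos: [0.5415, -0.1944, 0.0783]
ee_rot: [-0.645, 1.57, -2.146]
contact_force: [-4.4, -0.4, 9.1]
finger_gap: 0.0137
```

step_arm --pt "0 0.1 0 0 0 0" --pt "0 0 0 0 0 0"

```text
t: 14.75
tool_pos: [0.5415, -0.1944, 0.0784]
ee_rot: [-1.294, 1.568, -2.795]
contact_force: [-7.1, -0.3, 11.4]
finger_gap: 0.014
```

Fence contact has built up (-7 N). Now I slide along it to the stop, about 10–13 mm.

step_arm --pt "0 0 -0.2 0 0 0" --pt "0 0 -0.2 0 0 0" --pt "0 0 -0.2 0 0 0" --pt "0 0 -0.2 0 0 0" --pt "0 0 0 0 0 0"

```text
t: 15.25
tool_pos: [0.541, -0.1871, 0.0784]
ee_rot: [-0.863, 1.568, -2.364]
contact_force: [-7.8, -3.7, 10.3]
finger_gap: 0.0139
```

step_arm --pt "0 0 -0.1 0 0 0" --pt "0 0 -0.1 0 0 0" --pt "0 0 0 0 0 0"

```text
t: 15.55
tool_pos: [0.5409, -0.1853, 0.0784]
ee_rot: [-0.8, 1.568, -2.301]
contact_force: [-7.2, -5.6, 10.6]
finger_gap: 0.014
```

step_arm --pt "0 0 -0.1 0 0 0" --pt "0 0 -0.1 0 0 0" --pt "0 0 0 0 0 0"

```text
t: 15.85
tool_pos: [0.5408, -0.1833, 0.0784]
ee_rot: [-0.781, 1.568, -2.283]
contact_force: [-6.9, -4.0, 9.8]
finger_gap: 0.0139
```

step_arm --pt "0 0 -0.1 0 0 0" --pt "0 0 -0.1 0 0 0" --pt "0 0 0 0 0 0"

```text
t: 16.15
tool_pos: [0.5407, -0.1817, 0.0784]
ee_rot: [-0.619, 1.567, -2.12]
contact_force: [-6.8, -6.5, 10.6]
finger_gap: 0.0138
```

step_arm --pt "0 0 -0.1 0 0 0" --pt "0 0 0 0 0 0"

```text
t: 16.35
tool_pos: [0.5407, -0.1817, 0.0785]
ee_rot: [-0.396, 1.566, -1.897]
contact_force: [-8.3, -7.5, 9.8]
finger_gap: 0.0136
```

```bash
python3 - <<'E'
from h import *
cv2.imwrite("pics/w10.png",cv2.resize(bot.camera("wrist")[80:260,190:420],None,fx=3.4,fy=3.3,interpolation=cv2.INTER_CUBIC))
E
```

```text
(no output)
```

View pics/w10.png

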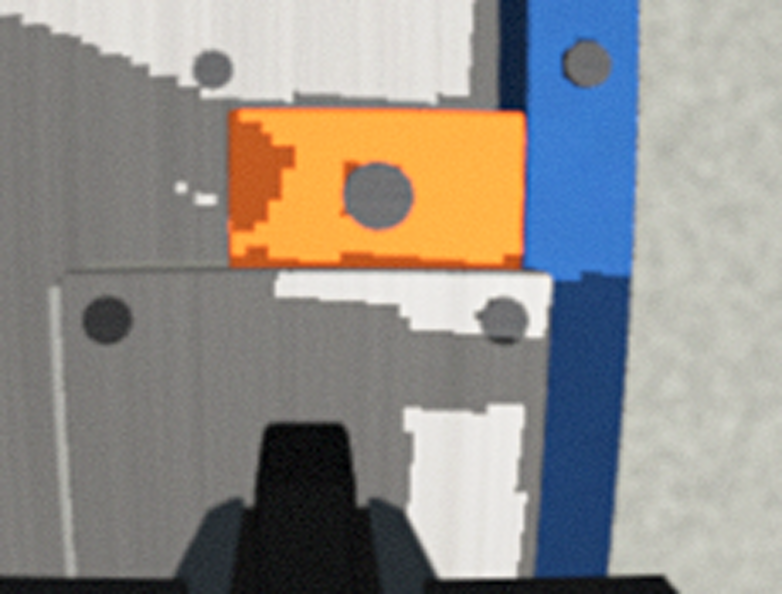

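The cell end is on the stop: y stalled at -0.1817 and the plate edge meets the orange block in view, while the cover plate itself passes above the block. A last small confirming press on the stop, then I build up the fence push.

step_arm --pt "0 0 -0.1 0 0 0" --pt "0 0 0 0 0 0" --pt "0 0 0 0 0 0"

```text
t: 16.7
tool_pos: [0.5407, -0.1816, 0.0786]
ee_rot: [-0.283, 1.564, -1.784]
contact_force: [-7.3, -10.8, 9.9]
finger_gap: 0.014
```

step_arm --pt "0 0.1 0.1 0 0 0" --pt "0 0.05 0 0 0 0" --pt "0 0 0 0 0 0" --pt "0 0 0 0 0 0"

```text
t: 17.1
tool_pos: [0.5408, -0.1817, 0.0785]
ee_rot: [-0.862, 1.564, -2.363]
contact_force: [-11.6, -8.7, 12.3]
finger_gap: 0.0139
```

step_arm --pt "0 0 0 0 0 0" --pt "0 0 0 0 0 0"

```text
t: 17.3
tool_pos: [0.5408, -0.1817, 0.0785]
ee_rot: [-0.863, 1.564, -2.364]
contact_force: [-11.9, -8.9, 13.6]
finger_gap: 0.0142
```

step_arm --pt "-0.04 0.07 0.08 0 0 0" --pt "0 0 0 0 0 0" --pt "0 0 0 0 0 0" --pt "0 0 0 0 0 0"

```text
t: 17.7
tool_pos: [0.5408, -0.1817, 0.0786]
ee_rot: [-1.171, 1.564, -2.672]
contact_force: [-11.0, -7.7, 12.2]
finger_gap: 0.0134
```

```bash
python3 - <<'E'
from h import *
ex=np.array([np.cos(.069),np.sin(.069)]); ey=np.array([-ex[1],ex[0]])
s,q,R=cur(); F=s["contact_force"]
print("F fence/stop/z",F[:2]@ex,F[:2]@ey,F[2],"pos",q,"tiltdeg",np.degrees(R[:2,0]),"yaw",np.arctan2(R[1,1],R[0,1]))
a=bot.camera("scene"); b=bot.camera("wrist"); cv2.imwrite("pics/s11.png",cv2.resize(a[140:300,80:280],None,fx=3.5,fy=3.5,interpolation=cv2.INTER_CUBIC)); cv2.imwrite("pics/w11.png",b)
c=bot.camera("top"); cv2.imwrite("pics/t11.png",c)
s,q,R=cur(); print(s["contact_force"],s["t"],s["finger_gap"])
E
```

```text
F fence/stop/z -11.472642054667542 -6.9192143312373595 12.157961364116405 pos [ 0.5408 -0.1817  0.0786] tiltdeg [-0.3619 -0.1837] yaw 0.07004038549082332
[-11.1748  -7.5595  12.4991] 17.85 0.01333283601748364
```

View pics/s11.png

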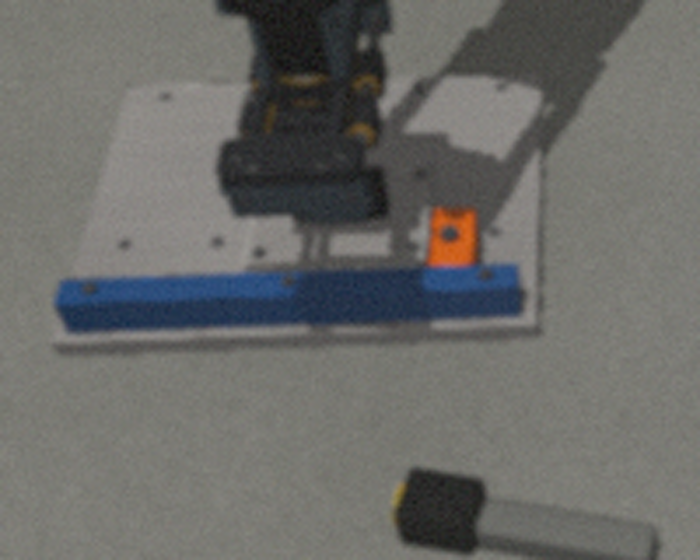

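View pics/w11.png

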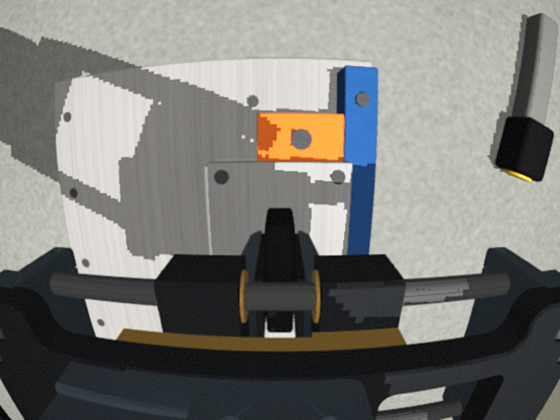

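step_arm --pt "-0.05 0.1 0.05 0 0 0" --pt "0 0 0 0 0 0" --pt "0 0 0 0 0 0" --pt "0 0 0 0 0 0"

```text
t: 18.25
tool_pos: [0.5409, -0.1817, 0.0787]
ee_rot: [-1.367, 1.562, -2.868]
contact_force: [-13.6, -5.7, 11.5]
finger_gap: 0.0139
```

step_arm --pt "0 0 0 0 0 0" --pt "0 0 0 0 0 0" --pt "0 0 0 0 0 0"

```text
t: 18.55
tool_pos: [0.5409, -0.1817, 0.0786]
ee_rot: [-1.37, 1.562, -2.871]
contact_force: [-13.5, -6.1, 11.4]
finger_gap: 0.0134
```

step_arm --pt "-0.02 0.05 0.03 0 0 0.4" --pt "0 0 0 0 0 0" --pt "0 0 0 0 0 0" --pt "0 0 0 0 0 0" --pt "0 0 0 0 0 0"

```text
t: 19.05
tool_pos: [0.5408, -0.1817, 0.0784]
ee_rot: [-1.253, 1.567, -2.754]
contact_force: [-13.1, -7.0, 10.2]
finger_gap: 0.0142
```

```bash
python3 - <<'E'
from h import *
ex=np.array([np.cos(.069),np.sin(.069)]); ey=np.array([-ex[1],ex[0]])
for i in range(3):
    s,q,R=cur(); F=s["contact_force"]
    print("F fence/stop/z",F[:2]@ex,F[:2]@ey,F[2],"pos",q,"tiltdeg",np.degrees(R[:2,0]),"yaw",np.arctan2(R[1,1],R[0,1]),s["t"],s["torque"],s["joint_velocities"])
    im=bot.camera("wrist" if i else "top")
    if i==0: cv2.imwrite("pics/t12.png",im)
cv2.imwrite("pics/w12.png",cv2.resize(im[80:260,190:420],None,fx=3.4,fy=3.3,interpolation=cv2.INTER_CUBIC))
E
```

```text
F fence/stop/z -13.578634425324534 -6.03313781134484 10.197014746179308 pos [ 0.5408 -0.1817  0.0784] tiltdeg [-0.1889 -0.0772] yaw 0.0702012477870518 19.05 [-0.9563  2.2534 -0.1602] [ 0.0003  0.0008  0.001   0.0003 -0.0015  0.0008]
F fence/stop/z -14.214431016631215 -5.154575397387846 11.381057623012842 pos [ 0.5408 -0.1817  0.0784] tiltdeg [-0.189  -0.0779] yaw 0.07016945638150811 19.1 [-0.9679  2.2541 -0.1025] [-0.0012  0.002   0.0002 -0.0004  0.0007  0.0002]
F fence/stop/z -13.637558773628538 -5.847209703586495 10.833835476595107 pos [ 0.5408 -0.1818  0.0785] tiltdeg [-0.1892 -0.0791] yaw 0.07017794174026801 19.15 [-0.95    2.2129 -0.1091] [-0.0007  0.001  -0.0005 -0.0012 -0.0013 -0.0007]
```

View pics/w12.png

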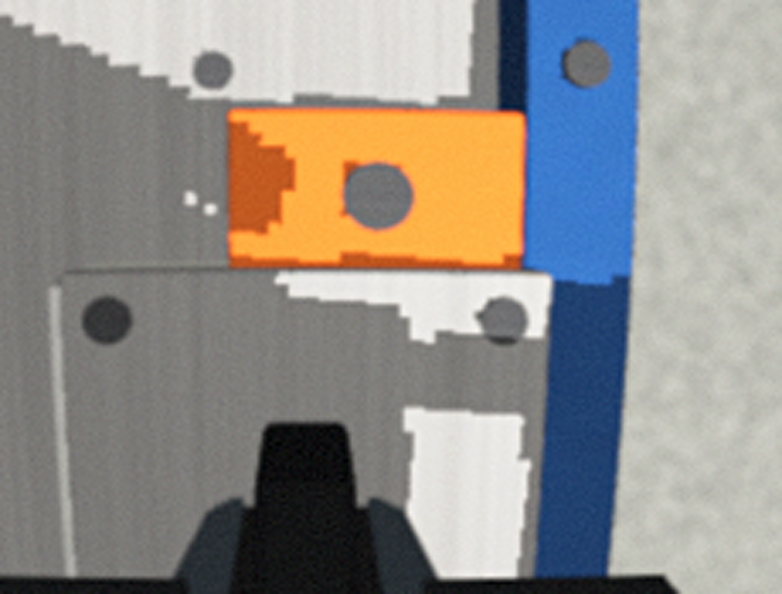

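View pics/t12.png

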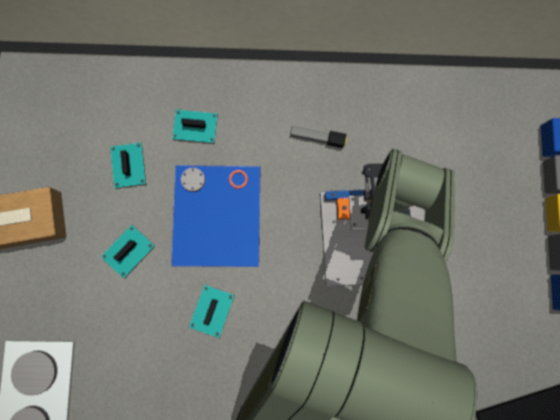

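The plate edge runs along the stop and the cell's rim strip has even width. The ring (238,179), the flange (192,179) and the torch (319,137) have not moved. One last numeric check from the wrist picture.

```bash
python3 - <<'E'
from h import *
a=.069; P=np.array([[np.cos(a),np.sin(a)],[-np.sin(a),np.cos(a)]])
cm=bot.camera_model("wrist")
f=lambda u,v:[190+(u+.5)/3.4-.5,80+(v+.5)/3.3-.5]
c=rayw(cm,[f(50,290),f(65,570)],.051)[:,:2]@P.T
fe=rayw(cm,[f(529,40),f(529,180)],.046)[:,:2]@P.T
st=rayw(cm,[f(232,256),f(400,256),f(232,266),f(520,266)],.046)[:,:2]@P.T
s,q,R=cur(); print("cell left side x'",c,"fence face",fe,"stop face",st,"cover",q[:2]@P.T)
print("fence gap",fe[:,0].mean()-c[:,0].mean()-.080)
E
```

```text
cell left side x' [[ 0.4834 -0.1664]
 [ 0.4829 -0.2185]] fence face [[ 0.5637 -0.123 ]
 [ 0.564  -0.1476]] stop face [[ 0.5138 -0.1615]
 [ 0.5422 -0.1614]
 [ 0.5138 -0.1633]
 [ 0.5629 -0.1629]] cover [ 0.5269 -0.2186]
fence gap 0.0006893708992120745
```

```bash
python3 - <<'E'
from plant import bot
print(bot.sign_off()); print(bot.read_state()["contact_force"],bot.read_state()["t"])
E
```

```text
the job is handed in; nothing more can be done
None
the job is handed in; nothing more can be done
```

I covered the cell where it stood, then slid it closed to the fence and along it to the stop. I handed in at about 19 s while still holding the cover by its handle; the hand-in reports no verdict.

**Seating:** contact came at the expected seated height (TCP z = 0.0784), with the cell about 12 cm short of the fence centre line.

**Last checks:**
- **Forces:** about 14 N into the fence and 10–11 N down. A side push of about 6 N on the stop also remained, which was not part of the slanting push asked for.
- **Pose:** tool tilt about 0.2° and yaw 0.070 against 0.069 for the fence.
- **Gap to fence:** about 0.7 mm by the wrist camera.
- **Gap to stop:** contact is shown by the stall and the side force. The picture alone only says within about 3 mm, because the cover hides part of the stop's face.
- **Cover on cell:** it sits about 3 mm towards the fence, at the end of its play, inside the 6 mm limit.
- **Bystanders:** the ring, flange and torch are at the same pixels as at the start.

**Disagreement:** the top and wrist cameras differed by 2–3 mm on the cell's position. I went with a closer wrist check, and the cover dropped in cleanly.

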